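# Fit a toy wagon's wheel and press its push nut home

### The job

Mend the wooden toy wagon: put the loose red wheel on the bare axle, down on its bolster, and set the toothed push nut on the axle's tapered tip. Then take the setting tool, place it over the axle and press the nut straight down, with the tool and not with the fingers, until it sits square and fully home against the wheel's hub. Stand the tool back upright in the hole of its wooden block, resting on its collar, and leave the other things on the table where they are.

Things in the scene. Friction and masses are not known exactly. Their poses are not given: they have to be found in the camera images.
- axle_seat (a point): Bare axle of a blue toy wagon (230 x 80 mm) fixed on its side on plywood, both steel axles upright; the other already has its red wheel and push nut. Point: on the axle's line, on the top face of the beech bolster on which the wheel must rest, 156 mm above the table (the blue side lies 14 mm lower). z points up along the axle.
- axle_tip (a point): Upper end of the bare axle, 50 mm above axle_seat. Axle 10 mm in diameter; its topmost 14 mm taper to 5 mm at the tip. With the wheel on, 28 mm of axle stand above the hub. The finished axle, equally tall, with a 60 mm wheel, stands 150 mm away.
- wheel_center (a point): Loose red wheel lying flat on the table: 60 mm across, 22 mm thick, bore 13 mm, both sides alike. Point: its centre, half-way up (11 mm from either face).
- nut_center (a point): Toothed push nut: steel ring 26 mm across, 6 mm high, six sprung teeth inside, flat on a 3 mm cork mat (120 x 110 mm). Point: its centre, half-way up; z is its axis. Let go on the axle's taper it rests with its centre about 6 mm below axle_tip. Pushing it on takes up to 10 N on the taper, then about 12 N along the shaft, where it stays put. Home, its centre is 25 mm above axle_seat.
- tool_grip (a point): Setting tool (119 mm tall, 160 g, upright in its block): its amber handle is 29 mm in diameter, 50 mm long. Point: on the axis, 89 mm above the tool's lower end, 22 mm above a steel collar 50 mm across (61 to 67 mm above the lower end) on which fingertips can bear.
- tool_tip (a point): Centre of the tool's open lower end: a steel tube 22 mm outside, 14 mm bore, 61 mm deep, that passes over the axle and bears on the push nut's ring. z points up along the tool.
- block_top (a point): Centre of the hole's mouth on top of the tool's wooden block (76 x 76 mm, 72 mm tall, fixed). The hole is 32 mm wide and 66 mm deep; the tool's tube hangs loosely in it, the collar resting on the block's top (tool_grip then 28 mm above this point).
- mallet_c (a point): Bystander: a mallet, lying. The point is its middle (its origin, at table level).
- screwdriver_c (a point): Bystander: a screwdriver, lying. The point is its middle (its origin, at table level).
- puzzle_box_c (a point): Bystander: a flat jigsaw box 160 x 220 x 45 mm. The point is its middle, half-way up.
- mug_c (a point): Bystander: a white mug 76 mm across, 85 mm tall. The point is its middle, half-way up.
- glue_bottle_c (a point): Bystander: a white glue bottle 48 mm across, 130 mm tall. The point is its middle, half-way up.
- tape_roll_c (a point): Bystander: a roll of cream masking tape 84 mm across, 25 mm high. The point is its middle, half-way up.
- small_wheel_c (a point): Bystander: a plain beech toy wheel 44 mm across, 16 mm thick, for another toy (not to be used). The point is its middle, half-way up.
There are look-alikes about, which are no part of the job. Leave any blue, green or turquoise look-alike of the part that bears tool_grip alone.

How it is judged:
By the outcome, as a careful person would: the job done as asked, in the order asked, and still so for the second after the job is handed in, with the robot touching nothing.
It also fails if it takes over 64 s, if anything falls off the work surface, if the arm or the gripper's body presses on something with over 40 N, if the wrist force passes 120 N, or if a joint passes its speed limit or range.

### The arm

A 6-joint arm with a two-finger parallel gripper is mounted at the origin on the work surface. World frame = base frame: x ahead of the robot, y to its left, z up, the work surface at z = 0. Lengths are in m, angles in rad, forces in N, time in s.
With the tool pointing down it reaches from about 0.275 to 0.825 m from the base axis. Payload 4.9 kg.
Tool frame: the origin (TCP) lies midway between the tips of the shut fingers; the grasp point (between the pads) lies 19 mm behind it (grip_point_offset is the distance from the TCP to the grasp point, in m); z points along the fingers, x is the direction in which the jaws open and shut, and the axes are right-handed (so a half turn about z gives the same grasp; the last joint's range is limited). The gripper opens to 85 mm and grips with 20 to 120 N. Pads are 22 mm wide; open, the fingers measure 114 mm over their backs; the gripper's body (76 mm by 85 mm) begins 54 mm behind the grasp point. The pads swing forward as they close: fully open they stand 13 mm farther back than shut.
Start: joints at [-1.277, 0.326, -0.193, 1.052, 0, 1.437], TCP at [0.228, -0.5, 0.231] pointing down, gripper open.
Joint ranges: [-2.65, 2.65], [-0.97, 1.79], [-1.3, 1.35], [-1.93, 2.1], [-1.47, 1.37], [-3.14, 3.14]. Speed limits (rad/s): [2.57, 2.57, 3.14, 3.14, 3.14, 3.14].

### API

Orientations are given as a rotation vector (axis times angle).
In Python, from cell import * gives the robot as it stands. Calls block until the motion is done:
- movep(position, orientation): joint-space move of the TCP to a pose.
- move_l(position, velocity=0.15, rot=None, until_force=None): straight line of the TCP; rot=None keeps the orientation; velocity is the mean speed in m/s. With until_force (N) it stops when the force on the tool has changed by that much, and returns True; else False.
- set_joints(angles): joint-space move.
- let_go() and grab(newtons=None): open the fingers fully, or close them until they stop; newtons is the grip in N (None keeps the last).
- sleep(seconds).
- ik(position, orientation): joint angles nearest the present ones, or None.
- get_state(): the state.
- grab_frame(name): name is "scene" or "top"; returns a dict with "img" (384x512x3 uint8, red, green, blue), "fx", "fy", "cx", "cy" (pixels), "k1" (the pictures are not rectified: a ray, as slopes to the right and down, at radius r is drawn at 1 + k1 r^2 times it, then the intrinsics apply), "cam_to_world" (4x4, takes a point from camera to world coordinates). Camera axes: x right, y down, z forward; pixel columns grow to the right and rows downward; lengths in m; the calibration is good to about 2 mm. A picture is of the moment at which its call begins. There is no depth.
A pose or a line that the arm cannot do raises MotionError and nothing moves.
- sign_off(): hands the job in, once; it reports no verdict.
Trained networks look in the newest picture that a camera, given by its name, has taken for a name from the list of things; names that differ only in an ending like _2 or _b are one class to them, and where a whole thing is asked for, a point or a joint stands for the part that bears it (a point fixed in the world has none). Each returns a list of dicts, best first, with "score" (0 to 1); they miss things now and then, are a little off and sometimes report something else, mostly with a low value. They report only what shows in the picture. A call takes as long as a camera call. They do not tell look-alikes from the thing itself.
- spot_in(camera, name): "centre" ([column, row] in pixels, amid what is visible of it).
- silhouettes(camera, name): "mask" (384x512 bool, what is visible of it) and "centre" ([column, row] in pixels, amid what is visible of it).
- tip_of(camera, name): "centre" ([column, row] in pixels: a listed point, or the origin of a listed thing).
The state is a dict: "clock": time; "q": joint angles; "joint_velocities": joint speeds; "tau": joint torques, N m; "position": TCP position; "eef_rot": TCP orientation; "contact_force": force on the tool from outside, world axes, zero at the start; "wrist_torque": the same for the moment, N m; "finger_gap": opening from 0.0 (shut) to 1.0 (fully open).
Only numpy, scipy, OpenCV 4.12 (cv2) and the standard library are available. Lean on these libraries where they do the work, as an engineer would, in place of code of your own. Each camera call takes 0.05 s, during which the arm holds its last target. There are 200 camera calls.

## Working session

There is one attempt and no reset: what is moved stays moved. The work goes in short steps, each a Python script; the robot and the scene stay as the last script left them, time stands still between calls to the robot, and variables do not carry over. Pictures are saved under pics/ and viewed, about 8 in all and at most 12, crops included, and the job is handed in when it is done.

```bash
ls; mkdir -p pics
cat > h.py <<'E'
from cell import *
import numpy as np, cv2
def shot(n): return grab_frame(n)
def proj(f,P):
    T=np.linalg.inv(f["cam_to_world"]); p=T[:3,:3]@np.array(P,float)+T[:3,3]
    s=p[:2]/p[2]; s=s*(1+f["k1"]*(s@s)); return np.array([f["fx"]*s[0]+f["cx"],f["fy"]*s[1]+f["cy"]])
def ray(f,px):
    d=np.array([(px[0]-f["cx"])/f["fx"],(px[1]-f["cy"])/f["fy"]]); s=d.copy()
    for _ in range(20): s=d/(1+f["k1"]*(s@s))
    T=np.array(f["cam_to_world"]); return T[:3,3],T[:3,:3]@np.array([s[0],s[1],1.])
def at_z(f,px,z):
    o,d=ray(f,px); return o+d*(z-o[2])/d[2]
def save(f,name,box=None,k=1):
    im=f["img"][:,:,::-1]
    if box: im=im[box[1]:box[3],box[0]:box[2]]
    cv2.imwrite("pics/"+name+".png",cv2.resize(im,None,fx=k,fy=k,interpolation=cv2.INTER_CUBIC))
E
python3 - <<'E'
from h import *
np.set_printoptions(precision=4,suppress=True)
Z=dict(axle_seat=.156,axle_tip=.206,wheel_center=.011,nut_center=.006,tool_grip=.1,tool_tip=.011,block_top=.072,mallet_c=0,screwdriver_c=0,puzzle_box_c=.0225,mug_c=.0425,glue_bottle_c=.065,tape_roll_c=.0125,small_wheel_c=.008)
ims=[]
for c in("scene","top"):
    f=shot(c); ims.append(f["img"]); save(f,c+"0",k=1.5)
    print(c,np.array(f["cam_to_world"])[:3],f["fx"],f["k1"])
    for n,z in Z.items():
        print(n,[(np.round(r["centre"],1).tolist(),round(r["score"],2),at_z(f,r["centre"],z)[:2].round(4).tolist()) for r in tip_of(c,n)[:4]])
print(get_state())
E
```

```text
pics
scene [[-0.3778  0.6385 -0.6705  1.237 ]
 [ 0.9259  0.2631 -0.2711  0.2127]
 [ 0.0033 -0.7233 -0.6906  0.8291]] 363.5230939151385 -0.10018637594239731
axle_seat [([311.5, 188.4], 0.85, [0.5217, 0.0851])]
axle_tip [([314.1, 175.8], 0.83, [0.5263, 0.0878])]
wheel_center [([251.0, 193.2], 0.62, [0.464, -0.1172])]
nut_center [([204.9, 227.8], 0.45, [0.6468, -0.1886]), ([133.2, 208.5], 0.34, [0.664, -0.4348])]
tool_grip [([167.9, 152.1], 0.76, [0.4739, -0.408]), ([139.1, 156.3], 0.7, [0.5283, -0.4841]), ([176.6, 132.4], 0.65, [0.3659, -0.4407]), ([191.7, 158.5], 0.64, [0.4736, -0.3185])]
tool_tip [([170.1, 174.7], 0.83, [0.4859, -0.4084]), ([176.8, 153.1], 0.8, [0.3735, -0.45]), ([148.9, 177.2], 0.62, [0.5246, -0.4692]), ([239.2, 174.5], 0.5, [0.3951, -0.1897])]
block_top [([192.7, 167.1], 0.97, [0.4819, -0.3138]), ([208.8, 140.8], 0.29, [0.3344, -0.3324]), ([250.2, 193.8], 0.23, [0.5249, -0.0938])]
mallet_c [([225.9, 286.9], 0.71, [0.8, -0.047])]
screwdriver_c [([347.4, 195.5], 0.58, [0.3436, 0.1742])]
puzzle_box_c [([135.5, 209.2], 0.63, [0.6752, -0.4133])]
mug_c [([206.6, 142.1], 
[... 1475 characters left out ...]
, -0.3964])]
glue_bottle_c [([125.6, 267.4], 0.61, [0.358, 0.3467])]
tape_roll_c [([276.2, 153.5], 0.57, [0.7642, -0.1749]), ([240.5, 259.7], 0.39, [0.3818, -0.0412])]
small_wheel_c [([240.6, 261.9], 0.48, [0.3741, -0.0413])]
{'clock': 1.5, 'q': array([-1.2772,  0.3262, -0.1926,  1.052 , -0.    ,  1.4366]), 'joint_velocities': array([-0.0007,  0.0001, -0.0003,  0.0001, -0.0011, -0.0011]), 'tau': array([ -0.0008, -44.3322,  26.2754,   0.0012,  -0.0001,  -0.    ]), 'position': array([ 0.2282, -0.5004,  0.2313]), 'eef_rot': array([-2.6423,  1.6993,  0.0001]), 'contact_force': array([-0.3098, -0.3841, -0.0069]), 'wrist_torque': array([ 0.0101,  0.0396, -0.0362]), 'finger_gap': 1.000517417847861}
```

View pics/top0.png

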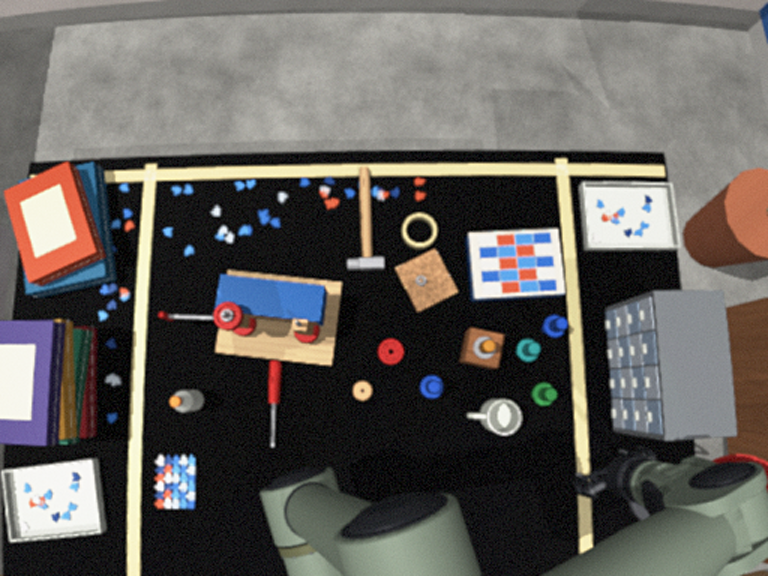

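View pics/scene0.png

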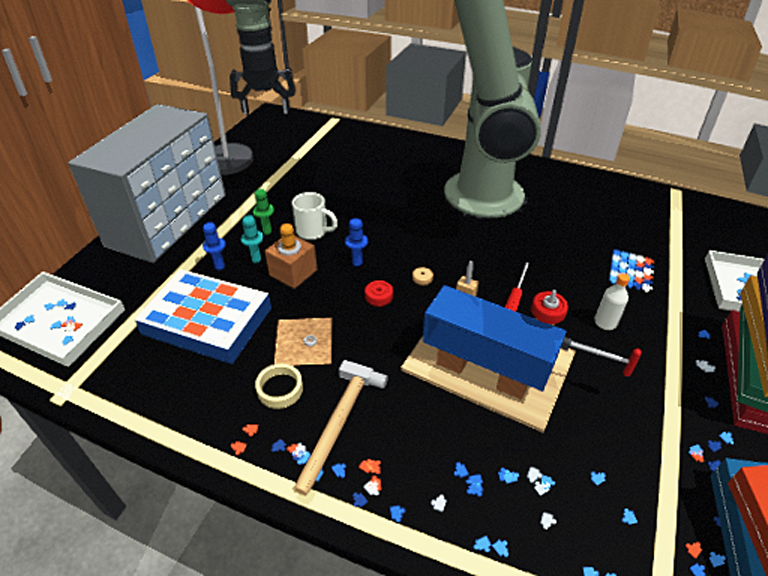

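Candidates in the top image (native pixels):
- **Tool:** amber in its block at (323,231). The blue (370,217), (288,258), turquoise (352,233) and green (363,263) ones are look-alikes.
- **Wheel:** loose red at (260,234). The beech one at (241,260) and the mounted one at (153,211) are not it.
- **Nut:** on the cork at (280,187). The tape ring at (280,153) and the finished nut are not it.
- **Axle:** bare at about (203,217). The finished one is at (153,211).

I'll check these in one close mosaic.

Run:
```python
from h import *
np.set_printoptions(precision=4,suppress=True)
F={c:shot(c) for c in("scene","top")}
def crop(f,cx,cy,w=50,h=37,k=8):
    x,y=int(cx-w/2),int(cy-h/2); im=f["img"][y:y+h,x:x+w,::-1]
    im=cv2.resize(im,(400,300),interpolation=cv2.INTER_CUBIC)
    cv2.putText(im,f"{x},{y}",(5,295),0,.5,(255,255,255)); return im
m=np.vstack([np.hstack([crop(F["scene"],314,180),crop(F["top"],201,217)]),np.hstack([crop(F["scene"],200,170,75,56),crop(F["top"],318,228,75,56)])])
cv2.imwrite("pics/mos1.png",m)
# colour blobs
for c,f in F.items():
    hsv=cv2.cvtColor(f["img"],cv2.COLOR_RGB2HSV)
    for name,px,z in(("wheel",{"scene":(251,193),"top":(260,234)}[c],.022),):
        red=((hsv[...,0]<8)|(hsv[...,0]>172))&(hsv[...,1]>130)&(hsv[...,2]>60)
        n,l,s,cc=cv2.connectedComponentsWithStats(red.astype(np.uint8))
        i=np.argmin([np.hypot(*(q-px)) if s[j,4]>40 else 1e9 for j,q in enumerate(cc)]); print(c,cc[i],s[i],at_z(f,cc[i],.015))
    for n,z in (("nut_center",.006),("wheel_center",.013),("tool_grip",.1),("block_top",.072)):
        for r in silhouettes(c,n)[:4]:
            ys,xs=np.nonzero(r["mask"]); print(c,n,round(r["score"],2),r["centre"],xs.min(),xs.max(),ys.min(),ys.max(),at_z(f,r["centre"],z)[:2])
```

```text
scene [252.1636 194.9091] [243 187  19  17 275] [ 0.4736 -0.1091  0.015 ]
scene nut_center 0.5 [206.1, 226.2] 203 211 222 230 [ 0.6399 -0.1882]
scene wheel_center 0.72 [252.0, 192.8] 244 262 188 203 [ 0.463  -0.1141]
scene tool_grip 0.79 [169.7, 156.8] 160 175 144 173 [ 0.4929 -0.3891]
scene tool_grip 0.79 [177.7, 138.3] 170 181 127 154 [ 0.395  -0.4185]
scene tool_grip 0.72 [141.2, 159.4] 135 148 149 178 [ 0.5391 -0.4681]
scene tool_grip 0.69 [194.0, 162.0] 186 200 150 169 [ 0.4864 -0.3029]
scene block_top 0.85 [194.6, 177.7] 176 211 158 191 [ 0.5248 -0.2828]
top [260.0595 233.9145] [251 225  19  19 269] [ 0.4709 -0.1108  0.015 ]
top nut_center 0.53 [335.7, 274.9] 311 347 266 289 [ 0.3232 -0.3751]
top nut_center 0.49 [325.7, 232.4] 316 329 225 238 [ 0.4734 -0.3454]
top wheel_center 0.57 [261.0, 235.6] 252 268 226 241 [ 0.465  -0.1141]
top tool_grip 0.75 [286.9, 258.9] 282 294 251 264 [ 0.3829 -0.1945]
top tool_grip 0.73 [361.1, 266.2] 355 370 255 269 [ 0.3541 -0.4387]
top tool_grip 0.7 [368.5, 215.7] 361 378 211 224 [ 0.5205 -0.4733]
top tool_grip 0.55 [324.6, 232.5] 316 329 225 238 [ 0.467  -0.3217]
top block_top 0.69 [328.5, 229.9] 308 335 219 246 [ 0.4774 -0.3413]
```

View pics/mos1.png

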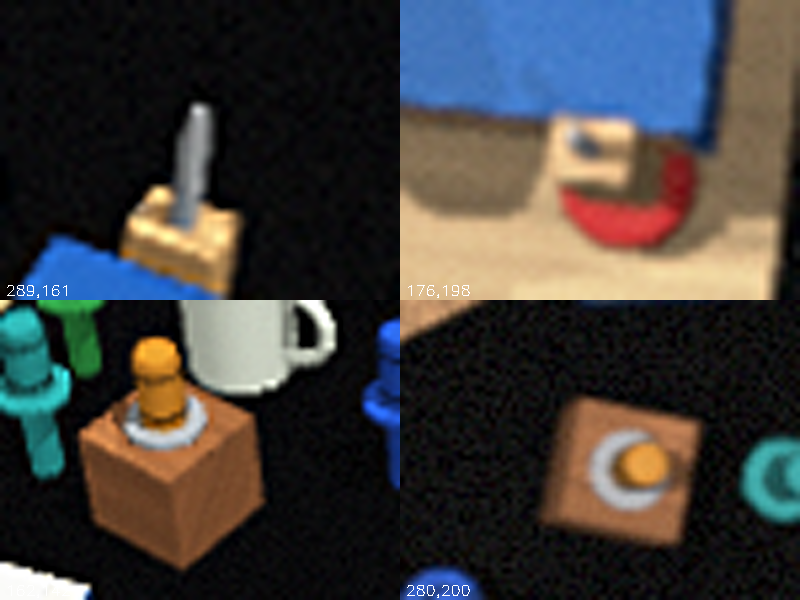

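Scene crop: bare axle tip at (314,174), foot at (312,189). Top crop: tip at about (197.3,214.8), foot at (201,217) on the bolster. The amber tool stands in the block, with its collar at top (322.9,231.9) and scene (192.9,165.1). Next I'll triangulate and fetch the wheel, closing on it twice at right angles to centre it.

```bash
cat >> h.py <<'E'
from scipy.spatial.transform import Rotation as R
def down(yaw): return np.pi*np.array([np.cos(yaw/2),np.sin(yaw/2),0.])
def best(p,yaw):
    c=[]
    for k in(-1,0,1,2):
        o=down(yaw+k*np.pi); q=ik(list(p),list(o))
        if q is not None: c.append((abs(q[5]),tuple(o)))
    return list(min(c)[1])
def tri(obs):
    A=np.zeros((3,3));b=np.zeros(3)
    for f,px in obs:
        o,d=ray(f,px); d/=np.linalg.norm(d); M=np.eye(3)-np.outer(d,d); A+=M;b+=M@o
    return np.linalg.solve(A,b)
def st(tag=""):
    s=get_state(); print(tag,"t",round(s["clock"],2),"p",np.round(s["position"],4),"F",np.round(s["contact_force"],1),"gap",round(s["finger_gap"],3))
    return s
E
python3 - <<'E'
from h import *
np.set_printoptions(precision=4,suppress=True)
S,T=shot("scene"),shot("top")
for n,a,b,z in(("tip",(314,174.3),(197.3,214.8),.206),("seat",(312,189),(201,217),.156),("collar",(192.9,165.1),(322.9,231.9),.078),("handletop",(191.4,150.5),(325.4,230.9),.13),("nut",(206.6,226.5),(280.2,186.1),.006)):
    print(n,tri([(S,a),(T,b)]),at_z(S,a,z)[:2],at_z(T,b,z)[:2])
w=[.470,-.1105]
o0=best([*w,.1],0); o1=best([*w,.1],np.pi/2)
movep([*w,.12],o0); st("hover")
move_l([*w,.004],.12); grab(30); st("g1"); let_go()
move_l([*w,.045],.2); movep([*w,.045],o1); move_l([*w,.004],.12); grab(60); st("g2")
move_l([*w,.10],.15); s=st("lift"); print(s["q"])
E
```

```text
tip [0.5182 0.0845 0.2035] [0.5207 0.0859] [0.5181 0.0832]
seat [0.5171 0.0827 0.1488] [0.5235 0.087 ] [0.517  0.0787]
collar [ 0.4706 -0.3213  0.0695] [ 0.4789 -0.314 ] [ 0.4705 -0.3207]
handletop [ 0.47   -0.3181  0.1298] [ 0.4702 -0.3176] [ 0.4701 -0.3183]
nut [ 0.6425 -0.1858  0.0086] [ 0.6403 -0.1863] [ 0.6434 -0.1869]
hover t 3.83 p [ 0.4703 -0.1115  0.1203] F [-0.6 -0.8 -0.4] gap 0.999
g1 t 5.33 p [ 0.4706 -0.1107  0.0051] F [-1.1  0.3  7.5] gap 0.694
g2 t 8.35 p [ 0.4707 -0.1108  0.0055] F [-2.2  0.4  9.1] gap 0.67
lift t 9.14 p [ 0.4695 -0.1103  0.0995] F [-0.1 -0.  -1.2] gap 0.669
[-0.384   0.3423 -0.5491  0.6802  0.     -0.384 ]
```

Run:
```python
from h import *
np.set_printoptions(precision=4,suppress=True)
a=[.519,.0845]
move_l([.4695,-.1103,.24],.3)
o=best([*a,.24],np.pi/2); movep([*a,.235],o); sleep(.3); s=st()
out=[]
for c in("scene","top"):
    f=shot(c); hsv=cv2.cvtColor(f["img"],cv2.COLOR_RGB2HSV)
    red=((hsv[...,0]<8)|(hsv[...,0]>172))&(hsv[...,1]>130)&(hsv[...,2]>50)
    px=proj(f,[*a,.241]); n,l,S,cc=cv2.connectedComponentsWithStats(red.astype(np.uint8))
    i=np.argmin([np.hypot(*(q-px)) if S[j,4]>30 else 1e9 for j,q in enumerate(cc)])
    print(c,"proj",px,"blob",cc[i],S[i],"tip proj",proj(f,[*a,.206]))
    x,y=int(px[0])-37,int(px[1])-42+14; x,y=int(px[0])-37,int(px[1])-38
    im=cv2.resize(f["img"][y:y+90,x:x+75,::-1],(400,480),interpolation=cv2.INTER_CUBIC); cv2.putText(im,f"{x},{y}",(5,475),0,.5,(255,255,255)); out.append(im)
cv2.imwrite("pics/hov.png",np.hstack(out))
```

```text
t 10.88 p [0.5191 0.0833 0.2351] F [ 0.4 -0.4  0.2] gap 0.667
scene proj [315.165  163.4187] blob [314.5526 163.0318] [303 153  24  21 409] tip proj [313.6377 173.7736]
top proj [195.1224 213.1075] blob [202.7423 222.0245] [191 216  22  13 163] tip proj [196.8666 214.5241]
```

View pics/hov.png

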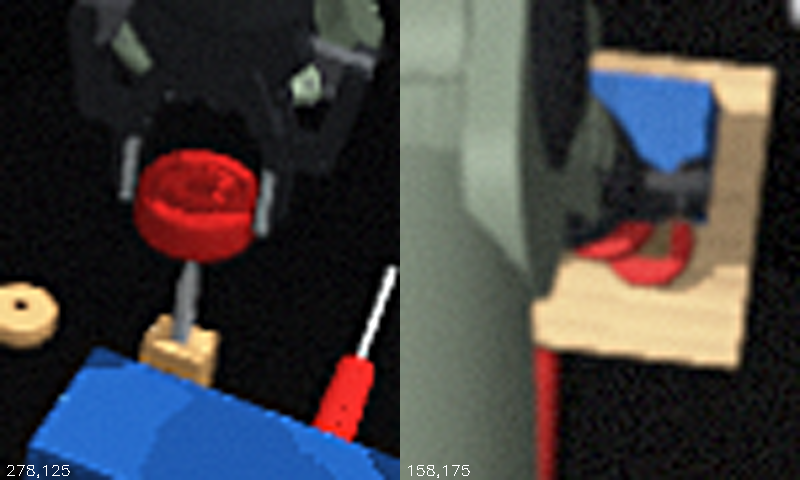

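The scene crop shows the wheel centred over the axle: the blob (314.6,163.0) is within 0.7 px of its projection (315.2,163.4), and the axle is at column 313.6 as predicted. I'll descend under force watch.

Run:
```python
from h import *
a=np.array([.519,.0845])
def down_to(p,z): 
    r=move_l([*p,z],.06,until_force=6); s=st(f"contact={r}"); return s
s=down_to(a,.158)
```

```text
contact=True t 12.11 p [0.5196 0.0845 0.1616] F [ 0.  -0.2  4.9] gap 0.669
```

Run:
```python
from h import *
let_go(); a=[.5192,.0845]; move_l([*a,.27],.3)
n=[.6425,-.1865]
o0=best([*n,.1],0); o1=best([*n,.1],np.pi/2)
movep([*n,.08],o0); 
f=shot("scene"); S=st("hover")
px=proj(f,[*a,.167]); x,y=int(px[0])-25,int(px[1])-25
im=[cv2.resize(f["img"][y:y+50,x:x+50,::-1],(400,400),interpolation=cv2.INTER_CUBIC)]
f=shot("top");px=proj(f,[*a,.167]); x,y=int(px[0])-25,int(px[1])-25
im.append(cv2.resize(f["img"][y:y+50,x:x+50,::-1],(400,400),interpolation=cv2.INTER_CUBIC))
for p in(a,):
  for z in(.178,.206):
    q=(proj(f,[*p,z])-[x,y])*8; cv2.circle(im[1],tuple(int(v) for v in q),4,(0,255,0),1)
cv2.imwrite("pics/wh.png",np.hstack(im))
move_l([*n,.003],.1); grab(20); st("g1"); let_go()
move_l([*n,.03],.2); movep([*n,.03],o1); move_l([*n,.003],.1); grab(40); st("g2")
move_l([*n,.06],.15); st("lift")
```

```text
hover t 14.39 p [ 0.6426 -0.1855  0.0804] F [-0.4  1.1  0.5] gap 1.002
g1 t 15.95 p [ 0.6427 -0.1866  0.0034] F [-2.1  0.   2.9] gap 0.281
g2 t 19.28 p [ 0.6428 -0.1866  0.0037] F [-1.2  0.9  5.6] gap 0.266
lift t 19.82 p [ 0.6423 -0.1865  0.0596] F [-0.6 -0.4 -0.2] gap 0.268
```

View pics/wh.png

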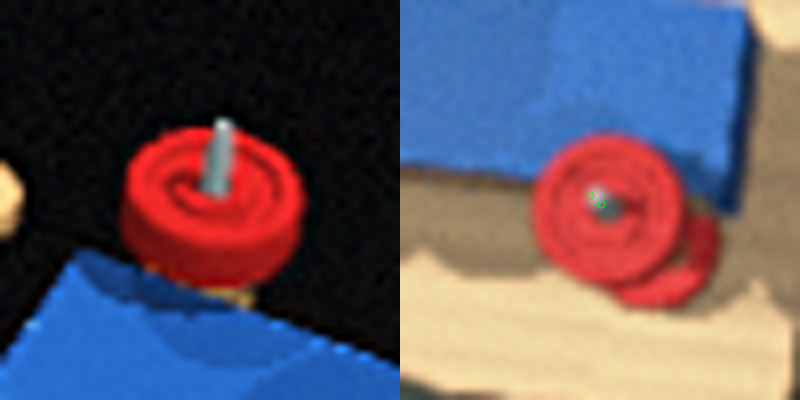

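The wheel sits flat on the axle; in the scene crop the axle emerges centred from the hub. The nut is gripped (gap 0.267 ≈ 24 mm). I'll hover it just over the tip and take one close look.

Run:
```python
from h import *
np.set_printoptions(precision=2,suppress=True)
a=[.5193,.0842]
f=shot("scene"); print("tip,hub",proj(f,[*a,.206]),proj(f,[*a,.178]),"crop org",(proj(f,[.5192,.0845,.167])).astype(int)-25)
move_l([.6423,-.1865,.26],.3); o=best([*a,.24],np.pi/2); movep([*a,.24],o); move_l([*a,.215],.1); sleep(.3); s=st()
f=shot("scene"); px=proj(f,[*s["position"][:2],.2173]); print("nut proj",px,"tip",proj(f,[*a,.206]))
x,y=int(px[0])-20,int(px[1])-20; print(x,y)
cv2.imwrite("pics/nh.png",cv2.resize(f["img"][y:y+45,x:x+45,::-1],(585,585),interpolation=cv2.INTER_CUBIC))
```

```text
tip,hub [313.5  173.81] [312.32 181.73] crop org [286 159]
 t 22.52 p [0.52 0.08 0.22] F [ 0.1  0.2 -0.5] gap 0.267
nut proj [313.92 170.62] tip [313.5  173.81]
293 150
```

View pics/nh.png

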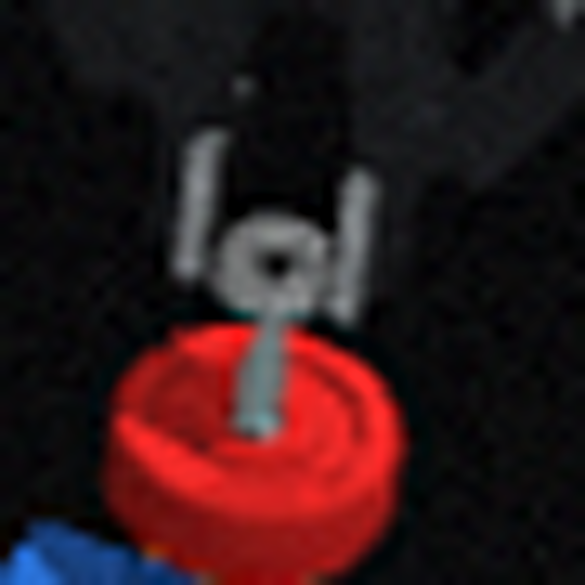

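The nut at (314.0,170.4) matches its projection. The tip seen earlier at (313.75,173.8) also agrees with its prediction (313.5,173.8). Lowering it gently.

Run:
```python
from h import *
np.set_printoptions(precision=2,suppress=True)
a=[.5193,.0842]
r=move_l([*a,.1965],.03,until_force=3); s=st(f"contact {r}")
let_go(); move_l([*a,.28],.2); st("up")
# to tool hover
t=[.4705,-.318]; o0=best([*t,.2],0); movep([*t,.2],o0); s=st("tool hover"); 
f=shot("scene"); px=proj(f,[*a,.19]); x,y=int(px[0])-20,int(px[1])-20
g=cv2.resize(f["img"][y:y+45,x:x+45,::-1],(400,400),interpolation=cv2.INTER_CUBIC)
print("org",x,y,"nut exp",proj(f,[*a,.2]),"tip",proj(f,[*a,.206]))
px=proj(f,[*t,.1]); x,y=int(px[0])-22,int(px[1])-22
k=cv2.resize(f["img"][y:y+45,x:x+45,::-1],(400,400),interpolation=cv2.INTER_CUBIC)
print("org",x,y,"collar exp",proj(f,[*t,.078]),"top",proj(f,[*t,.13]))
cv2.imwrite("pics/nt.png",np.hstack([g,k]))
```

```text
contact False t 23.34 p [0.52 0.08 0.2 ] F [ 1.2 -0.2 -0. ] gap 0.269
up t 24.54 p [0.52 0.08 0.28] F [ 0.1 -0.   0.1] gap 1.0
tool hover t 26.07 p [ 0.47 -0.32  0.2 ] F [0.7 0.1 1.1] gap 1.0
org 292 158 nut exp [313.24 175.54] tip [313.5  173.81]
org 170 135 collar exp [193.1  163.27] top [191.23 150.52]
```

View pics/nt.png

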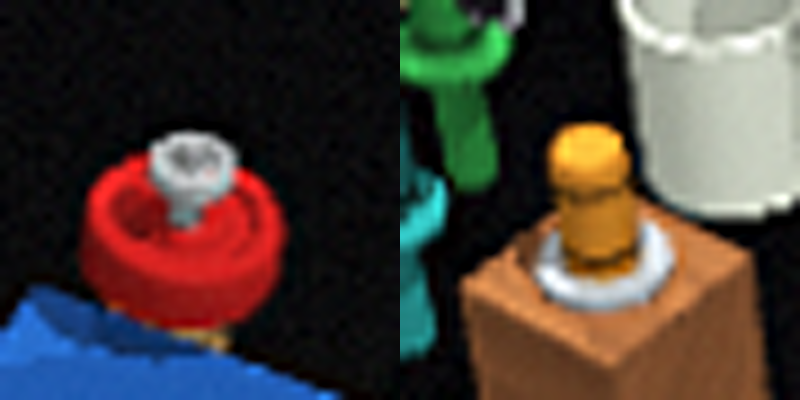

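The nut rests on the taper at (313.7,176.5), where expected. The amber tool's collar is at (193.6,164) and its top at (191.1,152), which fits the estimate. Taking the tool.

Run:
```python
from h import *
np.set_printoptions(precision=2,suppress=True)
a=[.5193,.0842]; t=[.4705,-.318]
o1=best([*t,.2],np.pi/2)
move_l([*t,.081],.15); grab(20); st("g1"); let_go()
move_l([*t,.135],.25); movep([*t,.135],o1); move_l([*t,.081],.15); grab(110); s0=st("g2")
move_l([*t,.17],.15); st("lift"); move_l([*t,.305],.3)
o=best([*a,.305],np.pi/2); movep([*a,.305],o); sleep(.3); s=st("over axle")
f=shot("scene"); p=s["position"]; h=p[2]-(s0["position"][2]-.011)
px=proj(f,[*p[:2],h]); print("tip z",h,"tooltip",px,"collar",proj(f,[*p[:2],h+.064]),"nut",proj(f,[*a,.2]))
x,y=int(px[0])-32,int(px[1])-40; print(x,y)
cv2.imwrite("pics/th.png",cv2.resize(f["img"][y:y+64,x:x+64,::-1],(576,576),interpolation=cv2.INTER_CUBIC))
```

```text
g1 t 27.61 p [ 0.47 -0.32  0.08] F [-0.2  0.5  3.8] gap 0.331
g2 t 31.05 p [ 0.47 -0.32  0.08] F [-1.2  0.2  5.8] gap 0.316
lift t 31.79 p [ 0.47 -0.32  0.17] F [-0.2 -0.1 -1.5] gap 0.32
over axle t 34.19 p [0.52 0.08 0.3 ] F [-0.3  0.4 -1.1] gap 0.317
tip z 0.23401385296406563 tooltip [314.43 165.54] collar [317.36 145.39] nut [313.24 175.54]
282 125
```

View pics/th.png

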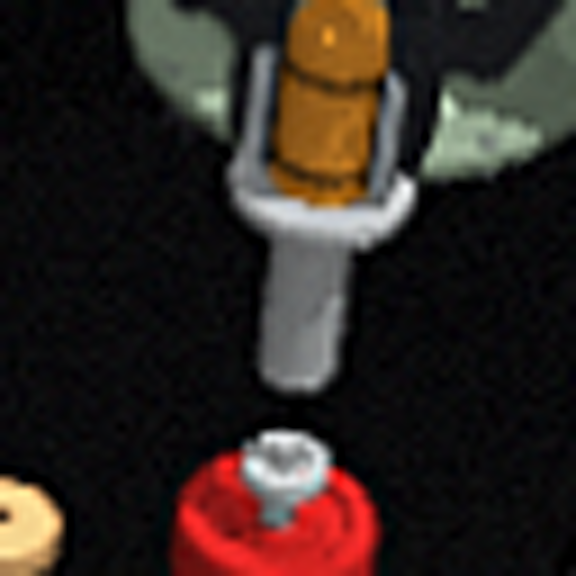

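Run:
```python
from h import *
a=[.5193,.0842]; off=.305-.23401  # TCP minus tool tip (approx)
off=st()["position"][2]-.23401
r=move_l([*a,.195+off],.05,until_force=4); s=st(f"c {r} tip {s['position'][2]-off if 's' in dir() else 0}"); print("tip",s["position"][2]-off)
r=move_l([*a,.174+off],.03,until_force=35); s=st(f"press {r}"); print("tip",s["position"][2]-off, s["wrist_torque"])
```

```text
t 34.24 p [0.5194 0.0837 0.305 ] F [ 0.7 -0.  -1.2] gap 0.316
c False tip 0 t 35.17 p [0.5194 0.0842 0.2661] F [ 0.5  0.4 -2. ] gap 0.315
tip 0.19515799320128535
press True t 35.7 p [0.5207 0.0842 0.2549] F [-2.7 -0.6  7.6] gap 0.315
tip 0.1839097024686272 [-0.03614797  0.73932008  0.01668031]
```

Run:
```python
from h import *
f=shot("scene"); px=proj(f,[.5193,.0842,.2]); x,y=int(px[0])-32,int(px[1])-32; print(x,y,"nut home",proj(f,[.5193,.0842,.181]),"collar",proj(f,[.5193,.0842,.248]))
cv2.imwrite("pics/pr.png",cv2.resize(f["img"][y:y+55,x:x+64,::-1],(640,550),interpolation=cv2.INTER_CUBIC)); st()
```

```text
281 143 nut home [312.4478797 180.8995708] collar [315.33294739 161.32444706]
 t 35.75 p [0.5207 0.0842 0.2549] F [-2.5  0.4  7.5] gap 0.316
```

View pics/pr.png

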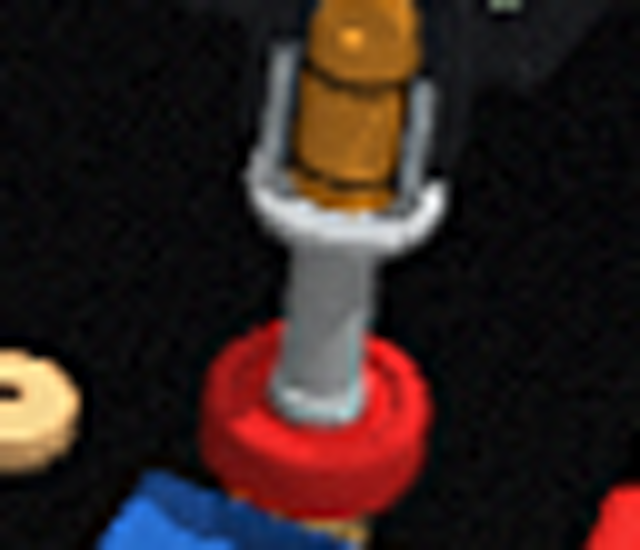

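The crop shows the tube bearing on the nut, down at the hub at about (313,183). I'll press once more to confirm, then return the tool.

Run:
```python
from h import *
a=[.5193,.0842]; off=.305-.23401
r=move_l([*a,.245],.02,until_force=30); s=st(f"press2 {r} "); print("tip",s["position"][2]-off)
s=get_state(); move_l([*a,s["position"][2]+.003],.03); st("ease")
move_l([*a,.305],.15); st("up")
f=shot("scene"); px=proj(f,[*a,.185]); x,y=int(px[0])-22,int(px[1])-22; print(x,y,"nut home",proj(f,[*a,.181]),"tip",proj(f,[*a,.206]))
g=cv2.resize(f["img"][y:y+44,x:x+44,::-1],(396,396),interpolation=cv2.INTER_CUBIC)
t=[.4705,-.318]
o=best([*t,.2],np.pi/2); movep([*t,.3],o); move_l([*t,.17],.25); sleep(.3); st("over block")
f=shot("scene"); px=proj(f,[*t,.1]); x,y=int(px[0])-28,int(px[1])-28; print(x,y,"tool tip",proj(f,[*t,.1]),"mouth",proj(f,[*t,.072]))
k=cv2.resize(f["img"][y:y+56,x:x+56,::-1],(396,396),interpolation=cv2.INTER_CUBIC)
cv2.imwrite("pics/fin1.png",np.hstack([g,k]))
```

```text
press2 True  t 36.05 p [0.5206 0.0842 0.2549] F [-4.1  0.5  8.5] gap 0.317
tip 0.18388698611607823
ease t 36.35 p [0.5194 0.0842 0.2579] F [ 0.1 -0.2 -1.5] gap 0.315
up t 36.82 p [0.5194 0.0842 0.3046] F [-0.8  0.5 -1.9] gap 0.312
290 157 nut home [312.4478797 180.8995708] tip [313.49594063 173.81447814]
over block t 39.33 p [ 0.4712 -0.3186  0.1714] F [-0.6  0.1 -1.2] gap 0.313
164 129 tool tip [192.32256725 157.96820298] mouth [193.31281297 164.68912702]
```

View pics/fin1.png

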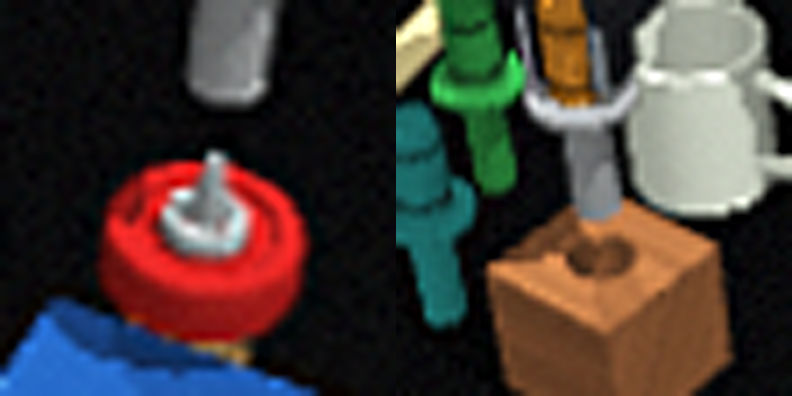

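The nut is home and square at (312.8,181.7), and both presses stopped at the same height, with the tool tip at 0.1839. The hole mouth at (192.9,165.2) agrees with its prediction (193.3,164.7). Lowering the tool.

Run:
```python
from h import *
t=[.4705,-.318]
r=move_l([*t,.0805],.06,until_force=5); s=st(f"seat {r}")
if s["position"][2]<.085:
    let_go(); move_l([*t,.25],.2); movep([.4,-.15,.35],best([.4,-.15,.35],np.pi/2)); sleep(.5); st("away")
out=[]
for c,b in(("scene",(150,110,350,230)),("top",(150,140,390,284))):
    f=shot(c); out.append(cv2.resize(f["img"][b[1]:b[3],b[0]:b[2],::-1],(500,300),interpolation=cv2.INTER_CUBIC))
    print(c,proj(f,[*t,.078]),proj(f,[*t,.13]))
cv2.imwrite("pics/end.png",np.vstack(out))
```

```text
seat True t 40.76 p [ 0.4703 -0.3178  0.082 ] F [-0.6 -0.2  4.4] gap 0.313
away t 43.7 p [ 0.4    -0.1502  0.3498] F [ 0.   0.9 -0.8] gap 0.996
scene [193.10291864 163.26693034] [191.23064891 150.52376899]
top [322.11871468 231.91520763] [325.31052296 230.7740884 ]
```

View pics/end.png

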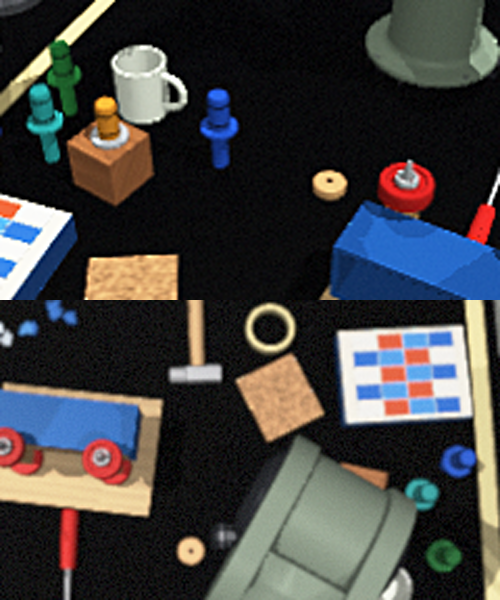

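The tool stands upright in its block on its collar, at crop (108,133). The wheel and nut are on the axle at (407,182), and the bystanders are where they were. Handing in.

```bash
python3 -c "
from cell import *
sign_off()"
```

```text
the job is handed in; nothing more can be done
```

The wagon is mended and the job is handed in, with the robot clock at about 44 s of the 64 s allowed.

- **Wheel:** I centred the loose red wheel with two right-angle grasps and lowered it onto the bare axle. It made contact at the bolster's height with no side force.
- **Nut:** I set the push nut on the axle's tapered tip with the fingers. I then pressed it down with the amber setting tool until it stopped hard, with the tool tip at 0.1839 m against 0.184 m expected. A second press stopped at the same height, and a close picture showed the nut square on the hub.
- **Tool:** It went back into its block and made contact at the same height as it was picked up. The last pictures show it upright on its collar, the gripper clear, and no bystander in view visibly moved. The glue bottle, mallet head end and other outer parts of the table were outside the last crops.

**One disagreement:** the force stop set at 4 N did not trigger where the tool should have first met the nut, at about 0.203 m. The tool went down to 0.195 m without a reported contact. I don't know why, but the final height and the pictures agree that the nut is fully home.

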